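# Put the balance weights back in their block

### The job

The balance has been checked; put the four brass weights, the one on its pan and the three on the bench, back in their wooden block in order of size, each upright and fully down in the pocket made for it. They are calibrated, so set them down; do not let any of them drop.

Things in the scene. Friction and masses are not known exactly. Their poses are not given: they have to be found in the camera images.
- weight_500g: the largest of four brass knob weights: upright round body 40 mm in diameter, 63 mm high in all. The body ends 35 mm up, then a narrow neck, then a round grip knob 25.6 mm wide from 44 mm up to the top; grip the knob with the fingertips at neck height, about 39 mm up. Origin: centre of the underside, z up. Stands on the pan of the balance at the start.
- weight_200g: the second largest of four brass knob weights: upright round body 31 mm in diameter, 45 mm high in all. The body ends 25 mm up, then a narrow neck, then a round grip knob 19.8 mm wide from 31 mm up to the top; grip the knob with the fingertips at neck height, about 28 mm up. Origin: centre of the underside, z up. Stands on the bench at the start.
- weight_100g: the second smallest of four brass knob weights: upright round body 22.5 mm in diameter, 37 mm high in all. The body ends 21 mm up, then a narrow neck, then a round grip knob 14.4 mm wide from 26 mm up to the top; grip the knob with the fingertips at neck height, about 23 mm up. Origin: centre of the underside, z up. Stands on the bench at the start.
- weight_20g: the smallest of four brass knob weights: upright round body 14 mm in diameter, 25 mm high in all. The body ends 14 mm up, then a narrow neck, then a round grip knob 9 mm wide from 18 mm up to the top; grip the knob with the fingertips at neck height, about 16 mm up. Origin: centre of the underside, z up. Stands on the bench at the start.
- pocket_500g: the largest of four round pockets (grey turned inserts) in the wooden weight block: flat floor 47.6 mm wide, walls tapering outward to 57 mm at the mouth so that the weight slides home, 12 mm deep; takes the largest weight with 3.8 mm all round and no larger one. Origin: centre of the pocket floor, 14 mm above the bench, z up. Part of the block.
- pocket_200g: the second largest of four round pockets (grey turned inserts) in the wooden weight block: flat floor 38.6 mm wide, walls tapering outward to 48 mm at the mouth so that the weight slides home, 12 mm deep; takes the second largest weight with 3.8 mm all round and no larger one. Origin: centre of the pocket floor, 14 mm above the bench, z up. Part of the block.
- pocket_100g: the second smallest of four round pockets (grey turned inserts) in the wooden weight block: flat floor 30.1 mm wide, walls tapering outward to 39.5 mm at the mouth so that the weight slides home, 12 mm deep; takes the second smallest weight with 3.8 mm all round and no larger one. Origin: centre of the pocket floor, 14 mm above the bench, z up. Part of the block.
- pocket_20g: the smallest of four round pockets (grey turned inserts) in the wooden weight block: flat floor 21.6 mm wide, walls tapering outward to 31 mm at the mouth so that the weight slides home, 12 mm deep; takes the smallest weight with 3.8 mm all round and no larger one. Origin: centre of the pocket floor, 14 mm above the bench, z up. Part of the block.
- weight_block: fixed pale wooden block, 72 mm (its x) by 217 mm (its y) and 26 mm high, its 8 mm high foot 4 mm wider all round, with the four pockets in one row along its y axis, from the smallest at its -y end to the largest at its +y end. May lie turned any way round. Origin: centre of the underside. A tall microscope stands behind it: pass in front (its lamp head reaches to x = 0.70 at 0.3 m up)
- balance: fixed small white laboratory balance, about 200 mm (x) by 170 mm (y), housing 40 mm high; its round metal pan, 112 mm across, is centred 30 mm to +x of the origin and its top is 52 mm up. Origin: on the bench under the housing; its keypad end is -x, toward the robot
There are look-alikes about, which are no part of the job. What is shaped like the weight_200g but pink, purple or red is not meant.

How it is judged:
By the outcome, as a careful person would: the job done as asked, in the order asked, and still so for the second after the job is handed in, with the robot touching nothing.
It also fails if it takes over 112 s, if anything falls off the work surface, if the arm or the gripper's body presses on something with over 40 N, if the wrist force passes 120 N, or if a joint passes its speed limit or range.

### The arm

A 6-joint arm with a two-finger parallel gripper is mounted at the origin on a cart in front of the work surface, level with it; the furniture and walls round the work are solid. World frame = base frame: x ahead of the robot, y to its left, z up, the work surface at z = 0. Lengths are in m, angles in rad, forces in N, time in s.
With the tool pointing down it reaches from about 0.275 to 0.85 m from the base axis. Payload 5.2 kg.
Tool frame: the origin (TCP) lies between the finger pads; the fingertips stand 17 mm ahead of it and the grasp point (between the pads) lies 2 mm behind it; z points along the fingers, y is the line along which they close (so a half turn about z gives the same grasp; the last joint's range is limited). The gripper opens to 85 mm and grips with 20 to 120 N. Pads are 22 mm wide; open, the fingers measure 114 mm over their backs; the gripper's body (76 mm by 85 mm) begins 54 mm behind the grasp point. The pads swing forward as they close: fully open they stand 13 mm farther back than shut.
Start: joints at [-1.477, 0.259, 1.535, -0, 1.348, -0.203], TCP at [0.161, -0.526, 0.248] pointing down, gripper open.
Joint ranges: [-3.14, 3.14], [-0.91, 2.08], [0.19, 2.58], [-1.22, 4.36], [0.22, 2.71], [-3.12, 3.12]. Speed limits (rad/s): [2.57, 2.57, 3.14, 3.14, 3.14, 3.14].

### API

Orientations are given as a unit quaternion [x, y, z, w].
In Python, from rig import env gives the robot as it stands.
- The arm moves only by the shell command python3 -m pendant [FORCE], which reads ROWS from standard input. ROWS is a JSON list of rows, 1 to 20 of them, each an object with the fields dx, dy, dz (the shift in a scale on which 1.0 is 0.8 m), drx, dry, drz (a rotation vector in fractions of the full range, 1 being 60 degrees), finger_gap (the finger opening in m); a field left out counts as zero (the opening has to be given); each row shifts and turns the commanded pose from where the row before left it, along the tool's axes as they then stand; what a row does not reach is not made up. A row lasts 1/12 s, in which the tool goes at most 0.0417 m and 0.125 rad, less where a joint would pass 70% of its speed; a pose out of reach is approached as far as the arm can. The fingers move at their own pace and stop on an object; FORCE is the grip in N (left out, the last holds). Time passes only in rows, so rows that do not move let the fingers close. It prints the time, the measured TCP pose, the force, the opening and the grip force at its end. A shift or turn number past 1, either way, is cut back to 1. Input that does not fit is refused with a message, and nothing moves.
- env.read_state(): the state, without advancing time (a new reading comes with each control period).
- env.read_camera(name): name is "side" or "top"; returns a dict with "color" (420x560x3 uint8, red, green, blue), "z_map" (420x560 float32, m along the optical axis (not along the pixel's ray), 0 where there is no reading), "intrinsics" (3x3 intrinsics, pixels), "pose" (4x4, takes a point from camera to world coordinates). Camera axes: x right, y down, z forward; pixel columns grow to the right and rows downward; lengths in m; the calibration is good to about 2 mm. A picture is of the moment at which its call begins.
- env.close_job(): hands the job in; it is judged then, once.
The state is a dict: "time": time; "qpos": joint angles; "joint_velocities": joint speeds; "effort": joint torques, N m; "position": TCP position; "eef_rot": TCP orientation; "wrist_force": force on the tool from outside, world axes, zero at the start; "ft_torque": the same for the moment, N m; "grip_width": finger opening in m; "finger_force": force on a finger pad.
Only numpy, scipy, OpenCV 4.12 (cv2) and the standard library are available. Lean on these libraries where they do the work, as an engineer would, in place of code of your own. Each camera call takes 0.05 s, during which the arm holds its last target. There are 200 camera calls.

## Working session

There is one attempt and no reset: what is moved stays moved. The work goes in short steps, Python scripts to look and compute and a shell command to move; the robot and the scene stay as the last step left them, time stands still between calls to the robot, and variables do not carry over. Pictures are saved under pics/ and viewed, at most 14 in all, crops included, and the job is handed in when it is done.

```bash
ls; mkdir -p pics; python3 - <<'E'
from rig import env
import cv2,numpy as np
for n in("top","side"):
    c=env.read_camera(n); np.savez(f"pics/{n}0.npz",**c)
    cv2.imwrite(f"pics/{n}0.png",cv2.resize(c["color"][:,:,::-1],(800,600),interpolation=cv2.INTER_CUBIC))
    print(n,c["intrinsics"].round(1).tolist(),c["pose"].round(3).tolist())
s=env.read_state();print(s)
E
```

```text
pics
top [[543.0, 0.0, 276.9], [0.0, 543.0, 220.1], [0.0, 0.0, 1.0]] [[0.012, -0.985, 0.169, 0.297], [-1.0, -0.008, 0.024, -0.026], [-0.022, -0.17, -0.985, 1.394], [0.0, 0.0, 0.0, 1.0]]
side [[421.8, 0.0, 281.7], [0.0, 421.8, 201.4], [0.0, 0.0, 1.0]] [[0.976, -0.114, 0.184, 0.335], [-0.216, -0.525, 0.823, -0.933], [0.003, -0.844, -0.537, 0.652], [0.0, 0.0, 0.0, 1.0]]
{'time': 0.1, 'qpos': array([-1.47677989e+00,  2.59249839e-01,  1.53599039e+00,  2.04481997e-05,
        1.34802664e+00, -2.02798422e-01]), 'joint_velocities': array([ 7.14693534e-04, -2.69892497e-03, -2.42763070e-03,  1.11062859e-03,
        3.25286314e-04, -7.21986216e-06]), 'effort': array([ 2.81413122e-03, -4.46963918e+01, -2.91250455e+01, -4.08261603e-04,
        6.18589256e-03, -2.21575351e-05]), 'position': array([ 0.1608473 , -0.52547169,  0.24756202]), 'eef_rot': array([ 9.89007803e-01,  1.47860962e-01,  5.54633917e-05, -8.35325977e-04]), 'wrist_force': array([0.59835472, 0.53182877, 0.21814456]), 'ft_torque': array([ 0.02745168, -0.02577356, -0.00066411]), 'finger_force': 0.0, 'grip_width': 0.08521663917565528}
```

View pics/top0.png

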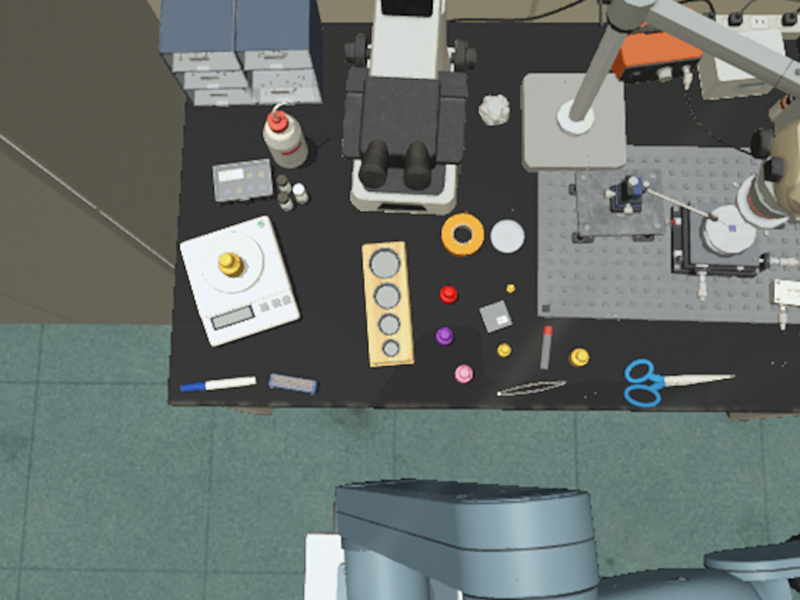

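View pics/side0.png

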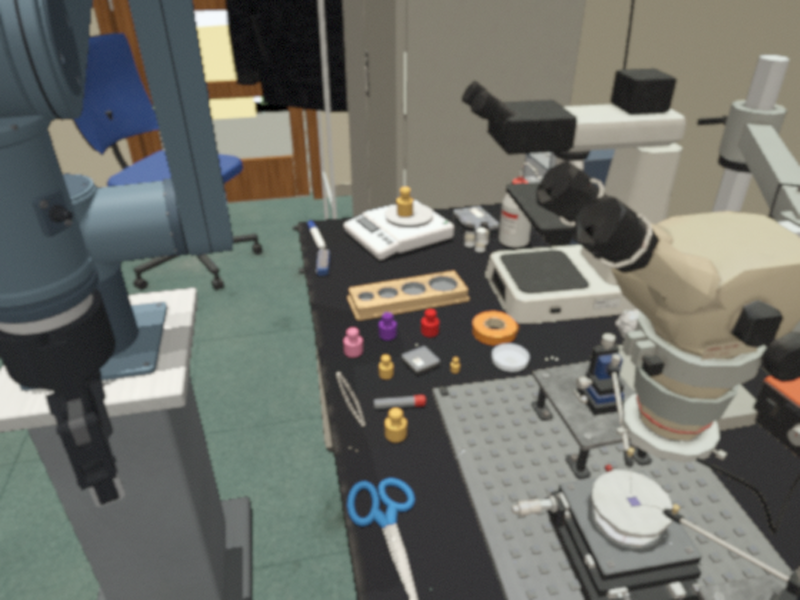

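The top view shows brass weights at (230,264) on the pan, and at (579,356), (504,350) and (511,288) on the bench. The block's pockets run from the largest at (384,263) to the smallest at (391,348). The side view shows the same weights at (404,200), (396,425), (386,367) and (455,366). Next I measure them by mask and depth in both views.

```bash
cat > h.py <<'E'
import numpy as np,cv2
def cloud(c):
    K,T=c["intrinsics"],c["pose"];z=c["z_map"];v,u=np.mgrid[:z.shape[0],:z.shape[1]]
    p=np.stack([(u-K[0,2])/K[0,0]*z,(v-K[1,2])/K[1,1]*z,z],-1)
    return p@T[:3,:3].T+T[:3,3]
def ray(c,u,v):
    K,T=c["intrinsics"],c["pose"]
    return T[:3,3],T[:3,:3]@np.array([(u-K[0,2])/K[0,0],(v-K[1,2])/K[1,1],1])
def plane(c,u,v,z):
    o,d=ray(c,u,v);return o+d*(z-o[2])/d[2]
def tri(a,b):
    (o1,d1),(o2,d2)=a,b
    t=np.linalg.lstsq(np.stack([d1,-d2],1),o2-o1,rcond=None)[0]
    p,q=o1+d1*t[0],o2+d2*t[1];return (p+q)/2,np.linalg.norm(p-q)
def brass(c,roi=None):
    h=cv2.cvtColor(c["color"],cv2.COLOR_RGB2HSV)
    m=cv2.inRange(h,(17,110,90),(32,255,255))
    n,l,s,ce=cv2.connectedComponentsWithStats(m)
    return [(l==i,s[i],ce[i]) for i in range(1,n) if s[i,4]>=8]
E
python3 - <<'E'
from h import *
C={n:dict(np.load(f"pics/{n}0.npz")) for n in("top","side")}
for n,c in C.items():
    P=cloud(c)
    for m,s,ce in brass(c):
        p=P[m&(c["z_map"]>0)]
        if len(p)<5 or not(0.2<np.median(p[:,0])<1): continue
        hi=p[p[:,2]>p[:,2].max()-.006]
        print(n,s.tolist(),ce.round(1),"med",np.median(p,0).round(3),"ztop",p[:,2].max().round(4),"zmin",p[:,2].min().round(4),"hi",hi.mean(0).round(4),len(hi))
c=C["top"];P=cloud(c)
h=cv2.cvtColor(c["color"],cv2.COLOR_RGB2HSV)
roi=np.zeros(h.shape[:2],np.uint8);roi[172:255,254:289]=255
m=cv2.inRange(h,(0,0,60),(180,60,220))&roi
for k in cv2.findContours(m,cv2.RETR_EXTERNAL,cv2.CHAIN_APPROX_NONE)[0]:
    if len(k)<15: continue
    e=cv2.fitEllipse(k);(u,v)=e[0]
    print("pocket",np.round(e[0],1),np.round(e[1],1),[plane(c,u,v,z).round(4).tolist() for z in(.026,.014)],P[int(v),int(u)].round(4), "rim z",np.round(P[int(v),262:286:2,2],3))
c=C["side"]; P=cloud(c)
h=cv2.cvtColor(c["color"],cv2.COLOR_RGB2HSV)
roi=np.zeros(h.shape[:2],np.uint8);roi[190:222,243:329]=255
m=cv2.inRange(h,(0,0,40),(180,60,220))&roi
for k in cv2.findContours(m,cv2.RETR_EXTERNAL,cv2.CHAIN_APPROX_NONE)[0]:
    if len(k)<12: continue
    e=cv2.fitEllipse(k);u,v=e[0];print("side pocket",np.round(e[0],1),np.round(e[1],1),plane(c,u,v,.026).round(4),P[int(v),int(u)].round(4))
E
```

```text
top [309, 149, 30, 29, 511] [323.7 163.4] med [ 0.685 -0.114  0.018] ztop 0.0283 zmin -0.0094 hi [ 0.6844 -0.1132  0.0237] 42
top [153, 177, 17, 17, 224] [161.2 185. ] med [0.605 0.291 0.089] ztop 0.1207 zmin 0.053 hi [0.609  0.2972 0.1165] 25
top [284, 178, 1, 11, 11] [284. 183.] med [ 0.636 -0.01   0.001] ztop 0.0059 zmin -0.0031 hi [ 0.6341 -0.0103  0.0023] 7
top [285, 190, 1, 13, 13] [285. 196.] med [ 0.601 -0.013  0.001] ztop 0.0092 zmin -0.005 hi [ 0.5873 -0.0134  0.0065] 3
top [354, 199, 7, 6, 34] [356.9 201.5] med [ 0.584 -0.199  0.014] ztop 0.0265 zmin -0.0041 hi [ 0.5841 -0.1978  0.0241] 8
top [286, 204, 2, 23, 24] [286.5 215. ] med [ 0.55  -0.018  0.001] ztop 0.0071 zmin -0.008 hi [ 0.5462 -0.0178  0.0038] 13
top [288, 229, 1, 11, 11] [288. 234.] med [ 0.501 -0.022  0.002] ztop 0.0079 zmin -0.0046 hi [ 0.4953 -0.022   0.0043] 4
top [348, 240, 10, 10, 79] [352.4 244.7] med [ 0.471 -0.185  0.02 ] ztop 0.0414 zmin -0.0053 hi [ 0.4702 -0.184   0.0383] 13
top [280, 242, 10, 13, 25] [286.4 250.7] med [ 0.45  -0.025  0.005] ztop 0.022 zmin -0.0039 hi [ 0.4484 -0.0047  0.022 ] 1
t
[... 1710 characters left out ...]
 4.000e-04]
side pocket [244.2 218.4] [3.  9.1] [ 0.4364 -0.0327  0.026 ] [ 0.441   0.0129 -0.0042]
side pocket [319.5 217. ] [ 9.  27.4] [ 0.6296 -0.068   0.026 ] [ 0.6409 -0.0302  0.0022]
side pocket [255.9 207.3] [5.3 9.3] [0.4747 0.013  0.026 ] [0.474  0.0239 0.0201]
side pocket [271.3 204.6] [ 7.2 12.3] [0.5181 0.0173 0.026 ] [0.5205 0.0336 0.0174]
side pocket [289.2 201.7] [ 8.1 16.6] [0.5694 0.0212 0.026 ] [0.5739 0.0422 0.0147]
side pocket [309.7 198.4] [ 9.4 19.5] [0.6295 0.0258 0.026 ] [0.6327 0.0435 0.0161]
side pocket [324.2 198.5] [ 8.4 21.3] [0.669  0.0166 0.026 ] [0.6826 0.0575 0.0009]
side pocket [248.4 194.3] [ 7.7 89.6] [0.4652 0.0842 0.026 ] [4.697e-01 1.276e-01 3.000e-04]
```

```bash
python3 - <<'E'
from h import *
C={n:dict(np.load(f"pics/{n}0.npz")) for n in("top","side")}
pairs={"500":((161,185),(283,141)),"200":((405,250),(277,297)),"100":((352,245),(270,257)),"20":((357,201),(318,255))}
for k,(a,b) in pairs.items():
    L=[]
    for n,q in(("top",a),("side",b)):
        m,s,ce=min(brass(C[n]),key=lambda t:np.hypot(*(t[2]-q))); o,d=ray(C[n],*ce)
        # mid of azimuth extremes too
        v,u=np.nonzero(m);az=[]
        for x,y in zip(u,v):
            r=ray(C[n],x,y)[1];az.append(np.arctan2(r[1],r[0]))
        a0=np.arctan2(d[1],d[0]);a1=(min(az)+max(az))/2
        L.append((o,a0,a1))
    for j in(1,2):
        A=np.stack([[np.cos(l[j]),np.sin(l[j]),0] for l in L])
        t=np.linalg.lstsq(np.stack([A[0][:2],-A[1][:2]],1),(L[1][0]-L[0][0])[:2],rcond=None)[0]
        print(k,("centroid","extreme")[j-1],(L[0][0]+A[0]*t[0])[:2].round(4))
for n in C:
    P=cloud(C[n]);P=P[C[n]["z_map"]>0]
    for zl,zh in((.03,.12),(.12,.2),(.2,.3),(.3,.45)):
        q=P[(P[:,2]>zl)&(P[:,2]<zh)&(abs(P[:,1]-.03)<.1)&(P[:,0]>.655)&(P[:,0]<.95)]
        if len(q): print(n,zl,zh,len(q),np.percentile(q[:,0],[0,1,5]).round(3))
E
```

```text
500 centroid [0.6137 0.2994]
500 extreme [0.6117 0.2967]
200 centroid [ 0.4614 -0.3211]
200 extreme [ 0.4622 -0.3213]
100 centroid [ 0.4735 -0.1878]
100 extreme [ 0.4737 -0.1885]
20 centroid [ 0.5872 -0.2006]
20 extreme [ 0.5876 -0.201 ]
top 0.03 0.12 1145 [0.655 0.728 0.731]
top 0.12 0.2 936 [0.754 0.756 0.764]
top 0.2 0.3 151 [0.763 0.798 0.87 ]
top 0.3 0.45 6322 [0.655 0.657 0.668]
side 0.03 0.12 2089 [0.73  0.732 0.736]
side 0.12 0.2 661 [0.757 0.758 0.76 ]
side 0.2 0.3 1031 [0.809 0.811 0.822]
side 0.3 0.45 4737 [0.655 0.658 0.669]
```

The rows are not in the units I measure in: shifts go in shares of 0.8 m and turns go in shares of 60 degrees. I convert before sending: -0.03 m / 0.8 = -0.0375, 0.02 m / 0.8 = 0.025, 0.1055 rad / 1.0472 = 0.1007.

```bash
echo '[{"drz":0.1007,"finger_gap":0.055},{"drz":0.1007,"finger_gap":0.055},{"dx":0.025,"dy":-0.0375,"finger_gap":0.055},{"dx":0.025,"dy":-0.0375,"finger_gap":0.055},{"dx":0.025,"dy":-0.0375,"finger_gap":0.055},{"dx":0.025,"dy":-0.0375,"finger_gap":0.055},{"dx":0.025,"dy":-0.0375,"finger_gap":0.055},{"dx":0.025,"dy":-0.0375,"finger_gap":0.055},{"dx":0.025,"dy":-0.0375,"finger_gap":0.055},{"dx":0.025,"dy":-0.0375,"finger_gap":0.055},{"dx":0.025,"dy":-0.0375,"finger_gap":0.055},{"dx":0.025,"dy":-0.0375,"finger_gap":0.055},{"dx":0.025,"dy":-0.0375,"finger_gap":0.055},{"dx":0.025,"dy":-0.0375,"finger_gap":0.055},{"dx":0.025,"dy":-0.0375,"finger_gap":0.055},{"dx":0.025,"dy":-0.0375,"finger_gap":0.055},{"finger_gap":0.055},{"finger_gap":0.055}]' | python3 -m pendant 40
cat > go.py <<'E'
# world target -> remaining shift in tool axes, yaw
import sys
from rig import env
import numpy as np
from scipy.spatial.transform import Rotation as R
s=env.read_state();r=R.from_quat(s["eef_rot"]);d=np.array([float(a) for a in sys.argv[1:4]])-s["position"]
x=r.as_matrix()[:,0]
print("pos",s["position"].round(4),"tool d",r.inv().apply(d).round(4),"yaw",np.arctan2(x[1],x[0]).round(4),"zaxis",r.as_matrix()[:,2].round(3),"w",s["grip_width"].round(4),"F",s["wrist_force"].round(1),"ff",round(float(s["finger_force"]),1),"t",round(s["time"],1),"q",s["qpos"].round(2))
E
python3 go.py .6127 .298 .2
```

```text
time: 1.6
position: [0.4041, -0.0816, 0.248]
eef_rot: [0.999, 0.045, -0.0, -0.0]
wrist_force: [-1.0, -0.0, -0.4]
grip_width: 0.055
finger_force: 0.0Traceback (most recent call last):
  File "go.py", line 8, in <module>
    print("pos",s["position"].round(4),"tool d",r.inv().apply(d).round(4),"yaw",np.arctan2(x[1],x[0]).round(4),"zaxis",r.as_matrix()[:,2].round(3),"w",s["grip_width"].round(4),"F",s["wrist_force"].round(1),"ff",round(float(s["finger_force"]),1),"t",round(s["time"],1),"q",s["qpos"].round(2))
                                                                                                                                                       ^^^^^^^^^^^^^^^^^^^^^
AttributeError: 'float' object has no attribute 'round'
```

Converted, -0.0327 m / 0.8 = -0.0409, 0.022 m / 0.8 = 0.0275.

```bash
sed -i 's/s\["grip_width"\].round(4)/round(float(s["grip_width"]),4)/' go.py; echo '[{"dx":0.0275,"dy":-0.0409,"dz":0.005,"finger_gap":0.055},{"dx":0.0275,"dy":-0.0409,"dz":0.005,"finger_gap":0.055},{"dx":0.0275,"dy":-0.0409,"dz":0.005,"finger_gap":0.055},{"dx":0.0275,"dy":-0.0409,"dz":0.005,"finger_gap":0.055},{"dx":0.0275,"dy":-0.0409,"dz":0.005,"finger_gap":0.055},{"dx":0.0275,"dy":-0.0409,"dz":0.005,"finger_gap":0.055},{"dx":0.0275,"dy":-0.0409,"dz":0.005,"finger_gap":0.055},{"dx":0.0275,"dy":-0.0409,"dz":0.005,"finger_gap":0.055},{"dx":0.0275,"dy":-0.0409,"dz":0.005,"finger_gap":0.055},{"dx":0.0275,"dy":-0.0409,"dz":0.005,"finger_gap":0.055},{"dx":0.0275,"dy":-0.0409,"dz":0.005,"finger_gap":0.055},{"finger_gap":0.055},{"finger_gap":0.055}]' | python3 -m pendant 
python3 go.py .6127 .298 .108
```

```text
time: 2.68
position: [0.6147, 0.2951, 0.2019]
eef_rot: [0.999, 0.043, -0.002, 0.001]
wrist_force: [-0.6, 0.0, -0.2]
grip_width: 0.0551
finger_force: 0.0
pos [0.6147 0.2951 0.2019] tool d [-0.0014 -0.0031  0.0939] yaw 0.0864 zaxis [-0.003 -0.001 -1.   ] w 0.0551 F [-0.6  0.  -0.2] ff 0.0 t 2.7 q [ 0.28  0.53  1.25 -0.    1.37  1.77]
```

Descend most of the way, then check with both cameras.

Converted, 0.03 m / 0.8 = 0.0375, 0.024 m / 0.8 = 0.03.

```bash
echo '[{"dx":-0.0013,"dy":-0.0038,"dz":0.0375,"finger_gap":0.055},{"dz":0.03,"finger_gap":0.055},{"finger_gap":0.055},{"finger_gap":0.055}]' | python3 -m pendant 
python3 go.py .6127 .298 .108; python3 - <<'E'
from rig import env
import cv2,numpy as np
t=env.read_camera("top");s=env.read_camera("side")
np.savez("pics/t1.npz",**t);np.savez("pics/s1.npz",**s)
a=cv2.resize(t["color"][135:235,110:210,::-1],(400,400),interpolation=cv2.INTER_CUBIC)
b=cv2.resize(s["color"][80:180,233:333,::-1],(400,400),interpolation=cv2.INTER_CUBIC)
cv2.imwrite("pics/c1.png",np.hstack([a,b]))
E
```

```text
time: 3.02
position: [0.612, 0.2959, 0.1495]
eef_rot: [0.999, 0.042, -0.002, 0.001]
wrist_force: [-0.2, -1.1, 0.3]
grip_width: 0.0549
finger_force: 0.0
pos [0.612  0.2959 0.1495] tool d [ 0.001  -0.0021  0.0415] yaw 0.0837 zaxis [-0.004 -0.002 -1.   ] w 0.0549 F [-0.2 -1.1  0.3] ff 0.0 t 3.0 q [ 0.29  0.56  1.32 -0.    1.26  1.77]
```

View pics/c1.png

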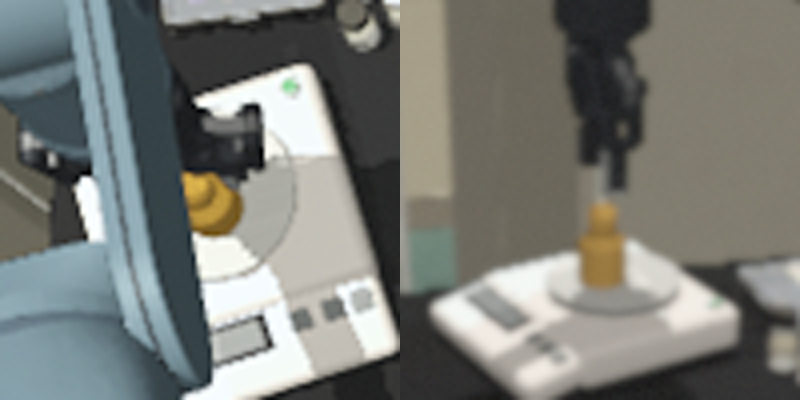

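The gripper is above the pan weight. In the side crop the fingers at columns 588 and 617 straddle the knob at 603, so it is centred. I descend and grip.

```bash
echo '[{"dx":0.0006,"dy":-0.0013,"dz":0.025,"finger_gap":0.055},{"dy":-0.0013,"dz":0.0269,"finger_gap":0.055},{"finger_gap":0.055},{"finger_gap":0.055},{"finger_gap":0.0},{"finger_gap":0.0},{"finger_gap":0.0},{"finger_gap":0.0},{"finger_gap":0.0},{"finger_gap":0.0}]' | python3 -m pendant 50
python3 go.py .6127 .298 .108
```

```text
time: 3.95
position: [0.6146, 0.3003, 0.1113]
eef_rot: [0.999, 0.043, 0.002, -0.0]
wrist_force: [-0.4, -3.5, 6.0]
grip_width: 0.0229
finger_force: 48.8
pos [0.6146 0.3003 0.1113] tool d [-0.0021  0.0022  0.0033] yaw 0.0858 zaxis [ 0.004  0.    -1.   ] w 0.0229 F [-0.4 -3.5  6. ] ff 48.8 t 4.0 q [ 0.29  0.6   1.35 -0.    1.18  1.78]
```

Converted, -0.012 m / 0.8 = -0.015, -0.01 m / 0.8 = -0.0125.

```bash
echo '[{"dz":-0.015,"finger_gap":0},{"dz":-0.0125,"finger_gap":0},{"finger_gap":0},{"finger_gap":0}]' | python3 -m pendant 
python3 go.py .6287 .0272 .13;  python3 - <<'E'
from rig import env
import cv2,numpy as np
s=env.read_camera("side")
cv2.imwrite("pics/c2.png",cv2.resize(s["color"][80:180,233:333,::-1],(400,400),interpolation=cv2.INTER_CUBIC))
E
```

```text
time: 4.28
position: [0.6135, 0.3009, 0.1316]
eef_rot: [0.999, 0.043, 0.001, -0.0]
wrist_force: [-0.8, -0.2, -5.2]
grip_width: 0.0232
finger_force: 49.8
pos [0.6135 0.3009 0.1316] tool d [-0.0084  0.274   0.0015] yaw 0.086 zaxis [ 0.001  0.001 -1.   ] w 0.0232 F [-0.8 -0.2 -5.2] ff 49.8 t 4.3 q [0.29 0.58 1.33 0.   1.23 1.78]
```

View pics/c2.png

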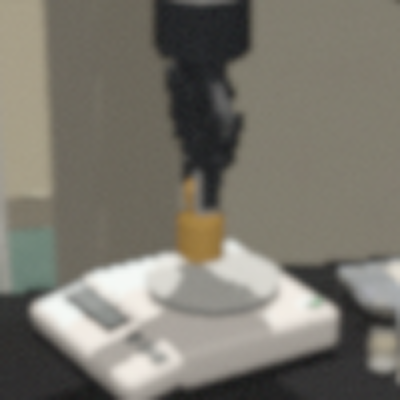

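The side crop shows the weight off the pan with its body centred at column 200 and the near finger at about 210. The axis may therefore sit a few mm to -x of the TCP. I'll measure that offset.

```bash
cat > off.py <<'E'
# axis of held weight from side view body columns (and top), given TCP y
from rig import env
from h import *
import sys
s=env.read_state();p=s["position"];w=float(sys.argv[1]);h=float(sys.argv[2]) # tip->centre of body below TCP
c=env.read_camera("side")
T=c["pose"];K=c["intrinsics"]
q=p-[0,0,h];a=T[:3,:3].T@(q-T[:3,3]);uv=K@a/a[2]
m,st,ce=min(brass(c),key=lambda t:np.hypot(*(t[2]-uv[:2])))
P=cloud(c)[m&(c["z_map"]>0)]
rows=[r for r in range(st[1],st[1]+st[3])]
ext=[(np.nonzero(m[r])[0].min(),np.nonzero(m[r])[0].max()) for r in rows]
W=max(b-a for a,b in ext);E=[(a,b) for a,b in ext if b-a>=W-1]
u=np.mean([(a+b)/2 for a,b in E]);v=np.mean([r for r,(a,b) in zip(rows,ext) if b-a>=W-1])
o,d=ray(c,u,v);t=(p[1]-o[1])/d[1];X=o+d*t
print("expected uv",uv[:2].round(1),"blob",st,"u,v",u,v,"width mm",(W+1)*a[2]/K[0,0]*1000,"axis x at y=TCP",X.round(4),"TCP",p.round(4),"cloud z",P[:,2].min().round(4),"med",np.median(P,0).round(4))
np.savez("pics/last_side.npz",**c)
E
python3 off.py .04 .038
```

```text
expected uv [282.6 137.5] blob [277 132  12  14 118] u,v 282.2142857142857 138.0 width mm 38.9051867678736 axis x at y=TCP [0.6117 0.3007 0.0913] TCP [0.613  0.3007 0.1308] cloud z 0.0755 med [0.6066 0.2818 0.0975]
```

Converted, 0.029 m / 0.8 = 0.0363, 0.0286 m / 0.8 = 0.0358.

```bash
echo '[{"dx":-0.0005,"dy":0.0188,"finger_gap":0},{"dx":-0.0009,"dy":0.0343,"finger_gap":0},{"dx":-0.0009,"dy":0.0363,"finger_gap":0},{"dx":-0.0009,"dy":0.0363,"finger_gap":0},{"dx":-0.0009,"dy":0.0363,"finger_gap":0},{"dx":-0.0009,"dy":0.0363,"finger_gap":0},{"dx":-0.0009,"dy":0.0363,"finger_gap":0},{"dx":-0.0009,"dy":0.0363,"finger_gap":0},{"dx":-0.0009,"dy":0.0363,"finger_gap":0},{"dx":-0.0009,"dy":0.0358,"finger_gap":0},{"finger_gap":0},{"finger_gap":0},{"finger_gap":0}]' | python3 -m pendant 
python3 go.py .63 .0272 .07; python3 off.py .04 .038;  python3 - <<'E'
from rig import env
import cv2,numpy as np
s=np.load("pics/last_side.npz")["color"][150:230,235:335,::-1];t=env.read_camera("top")["color"][150:230,230:330,::-1]
cv2.imwrite("pics/c3.png",np.hstack([cv2.resize(i,(400,320),interpolation=cv2.INTER_CUBIC) for i in(t,s)]))
E
```

```text
time: 5.47
position: [0.6295, 0.0268, 0.1302]
eef_rot: [0.999, 0.042, -0.001, -0.0]
wrist_force: [-0.5, 0.6, -5.3]
grip_width: 0.0227
finger_force: 50.2
pos [0.6295 0.0268 0.1302] tool d [ 0.0006 -0.0003  0.0602] yaw 0.0847 zaxis [-0.001  0.001 -1.   ] w 0.0227 F [-0.5  0.6 -5.3] ff 50.2 t 5.5 q [-0.13  0.49  1.48  0.    1.16  1.35]
expected uv [310.6 177.5] blob [303 163  16  26 251] u,v 310.4166666666667 179.5 width mm 43.44358581016225 axis x at y=TCP [0.6293 0.0268 0.0861] TCP [0.6295 0.0268 0.1302] cloud z -0.0014 med [0.6222 0.0109 0.0942]
```

View pics/c3.png

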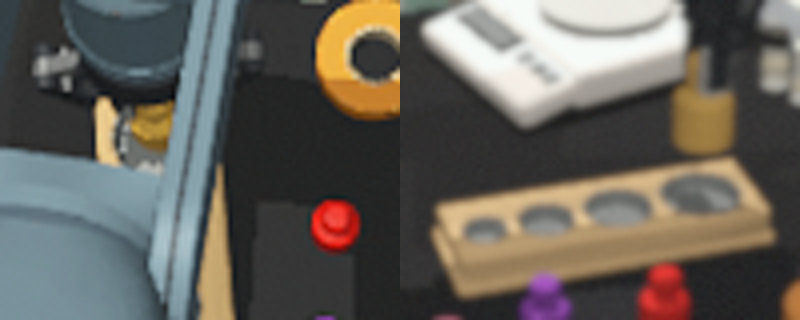

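The weight hangs over the largest pocket: body at (703,120) and pocket at (700,195) in the side crop. I lower it, then finish in small steps while watching the force.

Converted, 0.025 m / 0.8 = 0.0313, 0.02 m / 0.8 = 0.025.

```bash
echo '[{"dz":0.0313,"finger_gap":0},{"dz":0.025,"finger_gap":0},{"dz":0.0063,"finger_gap":0},{"finger_gap":0},{"dz":0.0025,"finger_gap":0},{"finger_gap":0}]' | python3 -m pendant 
echo '[{"dz":0.0025,"finger_gap":0},{"finger_gap":0}]' | python3 -m pendant ;echo '[{"dz":0.0025,"finger_gap":0},{"finger_gap":0}]' | python3 -m pendant;python3 go.py .63 .0272 .07
```

```text
time: 6.07
position: [0.6309, 0.0274, 0.0798]
eef_rot: [0.999, 0.043, 0.001, 0.0]
wrist_force: [0.3, -0.3, -5.6]
grip_width: 0.023
finger_force: 50.2
time: 6.23
position: [0.6306, 0.027, 0.0777]
eef_rot: [0.999, 0.043, 0.001, 0.0]
wrist_force: [-0.3, -0.4, -5.7]
grip_width: 0.0232
finger_force: 50.2
time: 6.4
position: [0.6301, 0.0269, 0.0749]
eef_rot: [0.999, 0.043, 0.0, 0.0]
wrist_force: [0.4, 0.3, -5.2]
grip_width: 0.0229
finger_force: 50.2
pos [0.6301 0.0269 0.0749] tool d [-0.     -0.0003  0.0049] yaw 0.0857 zaxis [ 0. -0. -1.] w 0.0229 F [ 0.4  0.3 -5.2] ff 50.2 t 6.4 q [-0.13  0.55  1.54  0.    1.05  1.35]
```

Converted, 0.001 m / 0.8 = 0.0013.

```bash
echo '[{"dz":0.0013,"finger_gap":0},{"finger_gap":0}]' | python3 -m pendant|sed -n '2p;4p'; echo '[{"dz":0.0013,"finger_gap":0},{"finger_gap":0}]' | python3 -m pendant|sed -n '2p;4p' ;echo '[{"dz":0.0013,"finger_gap":0},{"finger_gap":0}]' | python3 -m pendant|sed -n '2p;4p';echo '[{"dz":0.0013,"finger_gap":0},{"finger_gap":0}]' | python3 -m pendant|sed -n '2p;4p'
```

```text
position: [0.6299, 0.0269, 0.0737]
wrist_force: [0.7, -0.4, -6.2]
position: [0.6305, 0.0269, 0.0734]
wrist_force: [-0.8, -0.1, -1.4]
position: [0.6308, 0.0268, 0.0733]
wrist_force: [-1.8, -0.2, 5.2]
position: [0.6311, 0.0267, 0.0733]
wrist_force: [-3.2, -1.1, 9.4]
```

Converted, -0.03 m / 0.8 = -0.0375, -0.02 m / 0.8 = -0.025.

```bash
echo '[{"dz":-0.0025,"finger_gap":0},{"finger_gap":0},{"finger_gap":0.03},{"finger_gap":0.045},{"finger_gap":0.045},{"finger_gap":0.045},{"dz":-0.025,"finger_gap":0.045},{"dz":-0.0375,"finger_gap":0.045},{"dz":-0.025,"finger_gap":0.045},{"finger_gap":0.045},{"finger_gap":0.045}]' | python3 -m pendant
python3 go.py .4618 -.3212 .12
```

```text
time: 7.98
position: [0.631, 0.0269, 0.1444]
eef_rot: [0.999, 0.043, 0.002, 0.0]
wrist_force: [-0.0, -0.5, -0.9]
grip_width: 0.0451
finger_force: 0.0
pos [0.631  0.0269 0.1444] tool d [-0.1986  0.3323  0.0239] yaw 0.0859 zaxis [ 0.004 -0.    -1.   ] w 0.0451 F [-0.  -0.5 -0.9] ff 0.0 t 8.0 q [-0.13  0.48  1.47  0.    1.19  1.35]
```

```bash
echo '[{"dx":-0.0225,"dy":0.0378,"dz":0.0025,"finger_gap":0.042},{"dx":-0.0225,"dy":0.0378,"dz":0.0025,"finger_gap":0.042},{"dx":-0.0225,"dy":0.0378,"dz":0.0025,"finger_gap":0.042},{"dx":-0.0225,"dy":0.0378,"dz":0.0025,"finger_gap":0.042},{"dx":-0.0225,"dy":0.0378,"dz":0.0025,"finger_gap":0.042},{"dx":-0.0225,"dy":0.0378,"dz":0.0025,"finger_gap":0.042},{"dx":-0.0225,"dy":0.0378,"dz":0.0025,"finger_gap":0.042},{"dx":-0.0225,"dy":0.0378,"dz":0.0025,"finger_gap":0.042},{"dx":-0.0225,"dy":0.0378,"dz":0.0025,"finger_gap":0.042},{"dx":-0.0225,"dy":0.0378,"dz":0.0025,"finger_gap":0.042},{"dx":-0.0225,"dy":0.0378,"dz":0.0025,"finger_gap":0.042},{"finger_gap":0.042},{"finger_gap":0.042},{"finger_gap":0.042},{"finger_gap":0.042}]' | python3 -m pendant
python3 go.py .4618 -.3212 .045; python3 - <<'E'
from rig import env
import cv2,numpy as np
s=env.read_camera("side")["color"][210:330,220:340,::-1];t=env.read_camera("top")["color"][190:310,345:465,::-1]
cv2.imwrite("pics/c4.png",np.hstack([cv2.resize(i,(400,400),interpolation=cv2.INTER_CUBIC) for i in(t,s)]))
E
```

```text
time: 9.23
position: [0.4613, -0.3195, 0.1201]
eef_rot: [0.999, 0.043, -0.0, -0.001]
wrist_force: [0.3, 1.1, -0.6]
grip_width: 0.0423
finger_force: 0.0
pos [ 0.4613 -0.3195  0.1201] tool d [0.0005 0.0018 0.0751] yaw 0.0867 zaxis [-0.001  0.002 -1.   ] w 0.0423 F [ 0.3  1.1 -0.6] ff 0.0 t 9.2 q [-0.8   0.4   1.68  0.    1.07  0.68]
```

View pics/c4.png

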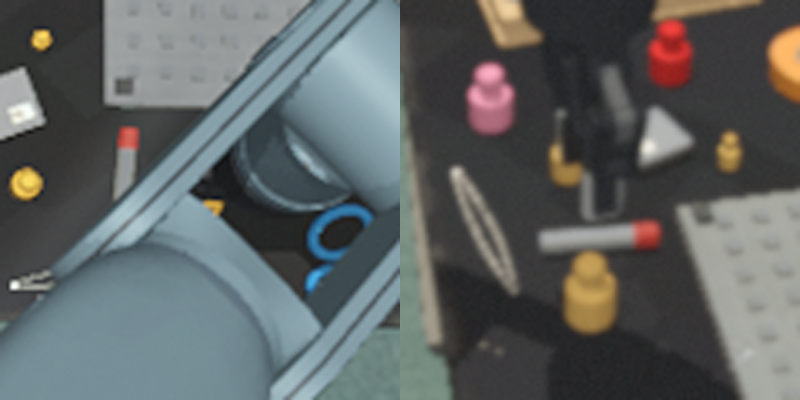

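The gripper hangs over the 200 g weight, which shows at (590,290) in the side crop. The grey and red stick lies clear to +y. I descend and grip.

Converted, 0.03 m / 0.8 = 0.0375, 0.015 m / 0.8 = 0.0188.

```bash
echo '[{"dx":0.0006,"dy":0.0023,"dz":0.0375,"finger_gap":0.042},{"dz":0.0375,"finger_gap":0.042},{"dz":0.0188,"finger_gap":0.042},{"finger_gap":0.042},{"finger_gap":0.042},{"finger_gap":0.0},{"finger_gap":0.0},{"finger_gap":0.0},{"finger_gap":0.0},{"finger_gap":0.0}]' | python3 -m pendant 40
python3 go.py .4618 -.3212 .045
echo '[{"dz":-0.0125,"finger_gap":0},{"dz":-0.0188,"finger_gap":0},{"finger_gap":0},{"finger_gap":0}]' | python3 -m pendant ; python3 off.py .031 .033; python3 go.py .5685 .0224 .12
```

```text
time: 10.17
position: [0.4627, -0.3231, 0.0474]
eef_rot: [0.999, 0.043, 0.001, 0.001]
wrist_force: [-0.3, 2.3, 6.6]
grip_width: 0.0173
finger_force: 39.2
pos [ 0.4627 -0.3231  0.0474] tool d [-0.0007 -0.002   0.0024] yaw 0.0858 zaxis [ 0.002 -0.002 -1.   ] w 0.0173 F [-0.3  2.3  6.6] ff 39.2 t 10.2 q [-0.81  0.49  1.74  0.    0.91  0.68]
time: 10.5
position: [0.4623, -0.3234, 0.0718]
eef_rot: [0.999, 0.043, 0.001, 0.001]
wrist_force: [-0.8, 0.6, -2.7]
grip_width: 0.0169
finger_force: 39.5
expected uv [277.2 291.7] blob [269 284  16  18 173] u,v 276.42857142857144 294.0 width mm 32.42306901809295 axis x at y=TCP [ 0.4607 -0.3234  0.0327] TCP [ 0.4623 -0.3234  0.0718] cloud z -0.0013 med [ 0.4557 -0.333   0.0399]
pos [ 0.4619 -0.3229  0.071 ] tool d [ 0.1358 -0.3349 -0.0491] yaw 0.0858 zaxis [ 0.    -0.001 -1.   ] w 0.017 F [-0.1 -0.5 -1.5] ff 39.5 t 10.6 q [-0.81  0.46  1.72 -0.    0.96  0.68]
```

Converted, -0.0304 m / 0.8 = -0.038, -0.029 m / 0.8 = -0.0363.

```bash
echo '[{"dz":-0.025,"finger_gap":0},{"dz":-0.0363,"finger_gap":0},{"dx":0.0156,"dy":-0.038,"finger_gap":0},{"dx":0.0156,"dy":-0.038,"finger_gap":0},{"dx":0.0156,"dy":-0.038,"finger_gap":0},{"dx":0.0156,"dy":-0.038,"finger_gap":0},{"dx":0.0156,"dy":-0.038,"finger_gap":0},{"dx":0.0156,"dy":-0.038,"finger_gap":0},{"dx":0.0156,"dy":-0.038,"finger_gap":0},{"dx":0.0156,"dy":-0.038,"finger_gap":0},{"dx":0.0156,"dy":-0.038,"finger_gap":0},{"dx":0.0156,"dy":-0.038,"finger_gap":0},{"dx":0.0156,"dy":-0.038,"finger_gap":0},{"finger_gap":0},{"finger_gap":0},{"finger_gap":0}]' | python3 -m pendant ; python3 off.py .031 .033; python3 go.py .57 .0224 .0614;python3 - <<'E'
import cv2,numpy as np
s=np.load("pics/last_side.npz")["color"][150:230,235:335,::-1]
cv2.imwrite("pics/c5.png",cv2.resize(s,(400,320),interpolation=cv2.INTER_CUBIC))
E
```

```text
time: 11.88
position: [0.5695, 0.0222, 0.1189]
eef_rot: [0.999, 0.043, -0.001, 0.0]
wrist_force: [-0.1, -0.6, -2.3]
grip_width: 0.0171
finger_force: 39.7
expected uv [289.5 182.7] blob [283 177  13  14 112] u,v 288.875 183.5 width mm 34.94428824790843 axis x at y=TCP [0.568  0.0222 0.0837] TCP [0.5695 0.0222 0.1189] cloud z -0.0016 med [0.5647 0.0127 0.0868]
pos [0.5696 0.0215 0.1191] tool d [ 0.0006 -0.0008  0.0577] yaw 0.0855 zaxis [-0.001 -0.    -1.   ] w 0.0174 F [-0.8 -0.4 -1.6] ff 39.7 t 11.9 q [-0.16  0.41  1.65 -0.    1.08  1.33]
```

View pics/c5.png

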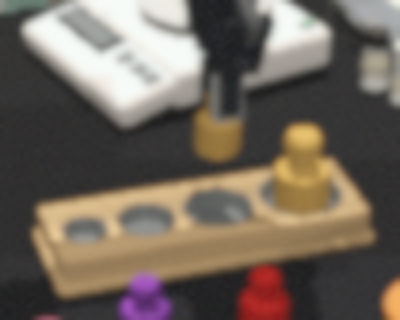

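The 500 g weight stands upright and seated in its pocket at (302,180). The 200 g weight hangs above its own pocket at (218,207). I lower it.

Converted, 0.025 m / 0.8 = 0.0313, 0.02 m / 0.8 = 0.025.

```bash
echo '[{"dx":0.0004,"dy":-0.0006,"dz":0.0313,"finger_gap":0},{"dz":0.025,"finger_gap":0},{"dz":0.01,"finger_gap":0},{"finger_gap":0},{"dz":0.0025,"finger_gap":0},{"finger_gap":0}]' | python3 -m pendant|sed -n '2p;4p'
for i in 1; do :; done; echo '[{"dz":0.0013,"finger_gap":0},{"finger_gap":0}]' | python3 -m pendant|sed -n '2p;4p'; echo '[{"dz":0.0013,"finger_gap":0},{"finger_gap":0}]' | python3 -m pendant|sed -n '2p;4p' ;echo '[{"dz":0.0013,"finger_gap":0},{"finger_gap":0}]' | python3 -m pendant|sed -n '2p;4p'
```

```text
position: [0.5711, 0.022, 0.0655]
wrist_force: [-0.0, -0.2, -2.5]
position: [0.5711, 0.0225, 0.0647]
wrist_force: [0.3, -0.5, -1.2]
position: [0.5707, 0.0228, 0.0632]
wrist_force: [-0.3, -0.2, -2.4]
position: [0.5704, 0.0229, 0.0618]
wrist_force: [0.0, -0.1, -1.7]
```

Converted, 0.001 m / 0.8 = 0.0013.

```bash
echo '[{"dz":0.0013,"finger_gap":0},{"finger_gap":0}]' | python3 -m pendant|sed -n '2p;4p'; echo '[{"dz":0.0013,"finger_gap":0},{"finger_gap":0}]' | python3 -m pendant|sed -n '2p;4p' ;echo '[{"dz":0.0013,"finger_gap":0},{"finger_gap":0}]' | python3 -m pendant|sed -n '2p;4p'
```

```text
position: [0.571, 0.0229, 0.0615]
wrist_force: [-1.3, 1.9, 2.6]
position: [0.5715, 0.023, 0.0614]
wrist_force: [-2.0, 1.4, 9.2]
position: [0.5719, 0.0231, 0.0613]
wrist_force: [-2.8, 1.8, 13.8]
```

Contact came at TCP 0.0614, as predicted. Ease off, release and retreat.

Converted, -0.03 m / 0.8 = -0.0375, -0.02 m / 0.8 = -0.025.

```bash
echo '[{"dz":-0.0031,"finger_gap":0},{"finger_gap":0},{"finger_gap":0.025},{"finger_gap":0.04},{"finger_gap":0.04},{"finger_gap":0.04},{"dz":-0.025,"finger_gap":0.04},{"dz":-0.0375,"finger_gap":0.04},{"dz":-0.0125,"finger_gap":0.04},{"finger_gap":0.036},{"finger_gap":0.036}]' | python3 -m pendant|tail -5
python3 go.py .4736 -.188 .12
```

```text
position: [0.5707, 0.0227, 0.1215]
eef_rot: [0.999, 0.043, 0.001, 0.0]
wrist_force: [-0.3, 0.1, 0.3]
grip_width: 0.0358
finger_force: 0.0
pos [0.5707 0.0227 0.1215] tool d [-0.1148  0.2016  0.0014] yaw 0.0857 zaxis [ 0.001 -0.    -1.   ] w 0.0358 F [-0.3  0.1  0.3] ff 0.0 t 14.3 q [-0.16  0.41  1.65 -0.    1.08  1.33]
```

Converted, 0.0288 m / 0.8 = 0.036, -0.0164 m / 0.8 = -0.0205.

```bash
echo '[{"dx":-0.0205,"dy":0.036,"finger_gap":0.035},{"dx":-0.0205,"dy":0.036,"finger_gap":0.035},{"dx":-0.0205,"dy":0.036,"finger_gap":0.035},{"dx":-0.0205,"dy":0.036,"finger_gap":0.035},{"dx":-0.0205,"dy":0.036,"finger_gap":0.035},{"dx":-0.0205,"dy":0.036,"finger_gap":0.035},{"dx":-0.0205,"dy":0.036,"finger_gap":0.035},{"finger_gap":0.035},{"finger_gap":0.035},{"finger_gap":0.035},{"dz":0.025,"finger_gap":0.035},{"dz":0.025,"finger_gap":0.035},{"finger_gap":0.035},{"finger_gap":0.035}]' | python3 -m pendant
python3 go.py .4736 -.188 .04
```

```text
time: 15.52
position: [0.4728, -0.1859, 0.0802]
eef_rot: [0.999, 0.044, -0.001, -0.001]
wrist_force: [0.6, 0.1, 1.1]
grip_width: 0.0348
finger_force: 0.0
pos [ 0.4728 -0.1859  0.0802] tool d [0.0007 0.0022 0.0402] yaw 0.0878 zaxis [-0.003  0.002 -1.   ] w 0.0348 F [0.6 0.1 1.1] ff 0.0 t 15.5 q [-0.59  0.37  1.85  0.    0.93  0.89]
```

Converted, 0.02 m / 0.8 = 0.025, 0.0022 m / 0.8 = 0.0028.

```bash
echo '[{"dx":0.0009,"dy":0.0028,"dz":0.025,"finger_gap":0.035},{"dz":0.025,"finger_gap":0.035},{"finger_gap":0.035},{"finger_gap":0.035},{"finger_gap":0.0},{"finger_gap":0.0},{"finger_gap":0.0},{"finger_gap":0.0},{"finger_gap":0.0}]' | python3 -m pendant 30
python3 go.py .4736 -.188 .04
echo '[{"dz":-0.0125,"finger_gap":0},{"dz":-0.0188,"finger_gap":0},{"finger_gap":0},{"finger_gap":0}]' | python3 -m pendant ; python3 off.py .0225 .029; python3 go.py .517 .018 .12
```

```text
time: 16.27
position: [0.475, -0.1904, 0.0426]
eef_rot: [0.999, 0.043, 0.001, 0.001]
wrist_force: [-0.8, 2.2, 6.5]
grip_width: 0.0117
finger_force: 29.5
pos [ 0.475  -0.1904  0.0426] tool d [-0.0012 -0.0025  0.0026] yaw 0.0857 zaxis [ 0.002 -0.001 -1.   ] w 0.0117 F [-0.8  2.2  6.5] ff 29.5 t 16.3 q [-0.6   0.43  1.87  0.    0.84  0.89]
time: 16.6
position: [0.4748, -0.1906, 0.0673]
eef_rot: [0.999, 0.043, 0.001, 0.001]
wrist_force: [0.5, 0.4, -0.6]
grip_width: 0.0121
finger_force: 29.6
expected uv [270.5 250.4] blob [265 247  11  11  78] u,v 269.6666666666667 252.5 width mm 25.212201024870545 axis x at y=TCP [ 0.4728 -0.1906  0.0325] TCP [ 0.4748 -0.1906  0.0673] cloud z -0.0012 med [ 0.471  -0.197   0.0359]
pos [ 0.4743 -0.1902  0.0666] tool d [ 0.0604 -0.2038 -0.0535] yaw 0.0858 zaxis [ 0.001 -0.001 -1.   ] w 0.0121 F [-0.8  0.5 -1.3] ff 29.6 t 16.6 q [-0.6   0.39  1.85 -0.    0.9   0.89]
```

Converted, -0.03 m / 0.8 = -0.0375, -0.0291 m / 0.8 = -0.0364.

```bash
echo '[{"dz":-0.025,"finger_gap":0},{"dz":-0.0375,"finger_gap":0},{"dx":0.0111,"dy":-0.0364,"finger_gap":0},{"dx":0.0111,"dy":-0.0364,"finger_gap":0},{"dx":0.0111,"dy":-0.0364,"finger_gap":0},{"dx":0.0111,"dy":-0.0364,"finger_gap":0},{"dx":0.0111,"dy":-0.0364,"finger_gap":0},{"dx":0.0111,"dy":-0.0364,"finger_gap":0},{"dx":0.0111,"dy":-0.0364,"finger_gap":0},{"finger_gap":0},{"finger_gap":0},{"finger_gap":0}]' | python3 -m pendant ; python3 off.py .0225 .029; python3 go.py .5188 .018 .0566;python3 - <<'E'
import cv2,numpy as np
s=np.load("pics/last_side.npz")["color"][150:230,235:335,::-1]
cv2.imwrite("pics/c6.png",cv2.resize(s,(400,320),interpolation=cv2.INTER_CUBIC))
E
```

```text
time: 17.65
position: [0.5183, 0.0181, 0.1156]
eef_rot: [0.999, 0.043, -0.001, 0.0]
wrist_force: [0.5, -0.7, -1.3]
grip_width: 0.0123
finger_force: 29.6
expected uv [271.1 185.3] blob [266 183  10   9  64] u,v 270.25 186.5 width mm 26.567897019512063 axis x at y=TCP [0.5161 0.0181 0.0831] TCP [0.5183 0.0181 0.1156] cloud z -0.0016 med [0.5162 0.0113 0.0815]
pos [0.5185 0.0175 0.1158] tool d [ 0.0004 -0.0005  0.0592] yaw 0.0855 zaxis [-0.001 -0.    -1.   ] w 0.012 F [ 0.3 -0.5 -1. ] ff 29.6 t 17.7 q [-0.18  0.33  1.79 -0.    1.02  1.3 ]
```

View pics/c6.png

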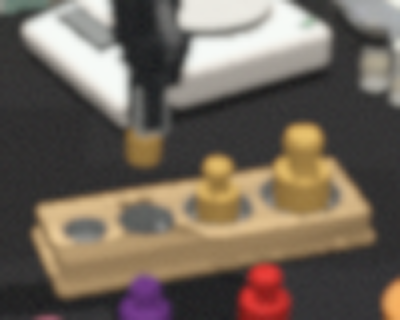

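The 500 g and 200 g weights are both seated, at (302,170) and (218,190). The 100 g weight is above its pocket at (145,217). I lower it.

Converted, 0.025 m / 0.8 = 0.0313, 0.022 m / 0.8 = 0.0275.

```bash
echo '[{"dx":0.0005,"dy":-0.0006,"dz":0.0313,"finger_gap":0},{"dz":0.0275,"finger_gap":0},{"dz":0.0113,"finger_gap":0},{"finger_gap":0},{"dz":0.0013,"finger_gap":0},{"finger_gap":0}]' | python3 -m pendant|sed -n '2p;4p'
echo '[{"dz":0.0013,"finger_gap":0},{"finger_gap":0}]' | python3 -m pendant|sed -n '2p;4p'; echo '[{"dz":0.0013,"finger_gap":0},{"finger_gap":0}]' | python3 -m pendant|sed -n '2p;4p' ;echo '[{"dz":0.0013,"finger_gap":0},{"finger_gap":0}]' | python3 -m pendant|sed -n '2p;4p'
```

```text
position: [0.5199, 0.0181, 0.0601]
wrist_force: [-0.8, 0.0, -0.9]
position: [0.5199, 0.0185, 0.0592]
wrist_force: [0.1, 0.6, -1.9]
position: [0.5194, 0.0188, 0.0577]
wrist_force: [-0.2, -0.2, -1.6]
position: [0.5196, 0.0188, 0.0568]
wrist_force: [-0.7, 0.3, 2.0]
```

Converted, 0.001 m / 0.8 = 0.0013.

```bash
echo '[{"dz":0.0013,"finger_gap":0},{"finger_gap":0}]' | python3 -m pendant|sed -n '2p;4p'; echo '[{"dz":-0.0013,"finger_gap":0},{"finger_gap":0},{"finger_gap":0.02},{"finger_gap":0.033},{"finger_gap":0.033},{"finger_gap":0.033},{"dz":-0.025,"finger_gap":0.033},{"dz":-0.0375,"finger_gap":0.033},{"dz":-0.0125,"finger_gap":0.033},{"finger_gap":0.03},{"finger_gap":0.03}]' | python3 -m pendant|tail -5
python3 go.py .5874 -.2008 .1
```

```text
position: [0.5203, 0.0189, 0.0565]
wrist_force: [-1.2, 0.8, 9.4]
position: [0.5194, 0.0187, 0.1164]
eef_rot: [0.999, 0.043, 0.001, 0.0]
wrist_force: [0.3, -0.2, 0.1]
grip_width: 0.0301
finger_force: 0.0
pos [0.5194 0.0187 0.1164] tool d [0.0489 0.2245 0.0166] yaw 0.0858 zaxis [ 0.001 -0.    -1.   ] w 0.0301 F [ 0.3 -0.2  0.1] ff 0.0 t 19.8 q [-0.18  0.33  1.78 -0.    1.02  1.31]
```

The rows are not in the units I measure in: shifts go in shares of 0.8 m and turns go in shares of 60 degrees. I convert before sending: 0.0281 m / 0.8 = 0.0351, 0.025 m / 0.8 = 0.0313.

```bash
echo '[{"dx":0.0076,"dy":0.0351,"finger_gap":0.03},{"dx":0.0076,"dy":0.0351,"finger_gap":0.03},{"dx":0.0076,"dy":0.0351,"finger_gap":0.03},{"dx":0.0076,"dy":0.0351,"finger_gap":0.03},{"dx":0.0076,"dy":0.0351,"finger_gap":0.03},{"dx":0.0076,"dy":0.0351,"finger_gap":0.03},{"dx":0.0076,"dy":0.0351,"finger_gap":0.03},{"dx":0.0076,"dy":0.0351,"finger_gap":0.03},{"finger_gap":0.03},{"finger_gap":0.03},{"dz":0.025,"finger_gap":0.03},{"dz":0.0313,"finger_gap":0.03},{"finger_gap":0.03},{"finger_gap":0.03}]' | python3 -m pendant
python3 go.py .5874 -.2008 .033;python3 - <<'E'
from rig import env
import cv2,numpy as np
s=env.read_camera("side")["color"][210:290,265:365,::-1];t=env.read_camera("top")["color"][160:240,305:405,::-1]
cv2.imwrite("pics/c7.png",np.hstack([cv2.resize(i,(400,320),interpolation=cv2.INTER_CUBIC) for i in(t,s)]))
E
```

```text
time: 20.95
position: [0.5852, -0.1989, 0.0692]
eef_rot: [0.999, 0.043, -0.003, -0.002]
wrist_force: [-0.1, -0.3, 0.5]
grip_width: 0.0299
finger_force: 0.0
pos [ 0.5852 -0.1989  0.0692] tool d [0.0022 0.0023 0.0362] yaw 0.0868 zaxis [-0.005  0.003 -1.   ] w 0.0299 F [-0.1 -0.3  0.5] ff 0.0 t 20.9 q [-0.51  0.54  1.57  0.    1.03  0.98]
```

View pics/c7.png

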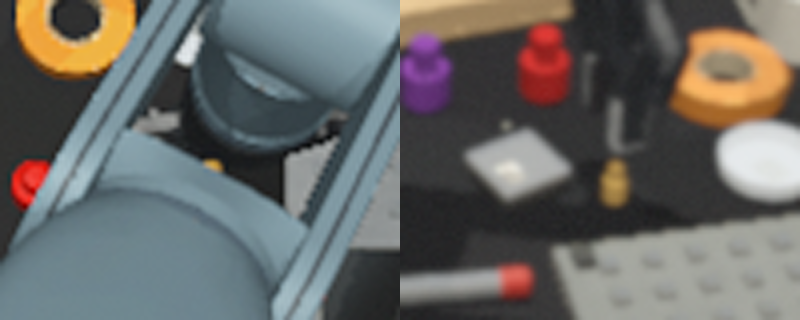

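The 20 g weight shows at (615,185) in the side crop, just below the fingers. The tile and red decoy are clear, so I descend.

Converted, 0.015 m / 0.8 = 0.0188, 0.008 m / 0.8 = 0.01.

```bash
echo '[{"dz":0.0188,"finger_gap":0.03},{"dz":0.0188,"finger_gap":0.03},{"dz":0.01,"finger_gap":0.03},{"finger_gap":0.03},{"finger_gap":0.03},{"finger_gap":0.03}]' | python3 -m pendant
python3 go.py .5874 -.2008 .033; python3 off.py .014 .03
```

```text
time: 21.55
position: [0.5878, -0.2013, 0.0345]
eef_rot: [0.999, 0.043, 0.001, 0.0]
wrist_force: [-0.2, 0.3, 0.6]
grip_width: 0.0301
finger_force: 0.0
pos [ 0.5878 -0.2013  0.0345] tool d [-0.0004 -0.0005  0.0015] yaw 0.0859 zaxis [ 0.002 -0.001 -1.   ] w 0.0301 F [-0.2  0.3  0.6] ff 0.0 t 21.6 q [-0.51  0.59  1.59  0.    0.96  0.98]
expected uv [318.5 257.9] blob [315 253   4   9  20] u,v 316.0625 257.5 width mm 7.090103260142593 axis x at y=TCP [ 0.5818 -0.2013  0.0069] TCP [ 0.5878 -0.2013  0.0345] cloud z -0.0019 med [ 0.5825 -0.2008  0.002 ]
```

Converted, 0.001 m / 0.8 = 0.0013.

```bash
echo '[{"dz":0.0013,"finger_gap":0.03},{"finger_gap":0.0},{"finger_gap":0.0},{"finger_gap":0.0},{"finger_gap":0.0},{"finger_gap":0.0},{"finger_gap":0.0}]' | python3 -m pendant 20
python3 go.py .5874 -.2008 .033
echo '[{"dz":-0.0125,"finger_gap":0},{"dz":-0.025,"finger_gap":0},{"finger_gap":0},{"finger_gap":0}]' | python3 -m pendant |tail -2; python3 off.py .014 .022; python3 go.py .4737 .014 .1;python3 - <<'E'
import cv2,numpy as np
s=np.load("pics/last_side.npz")["color"][210:290,265:365,::-1]
cv2.imwrite("pics/c8.png",cv2.resize(s,(400,320),interpolation=cv2.INTER_CUBIC))
E
```

```text
time: 22.18
position: [0.5873, -0.2012, 0.0326]
eef_rot: [0.999, 0.043, 0.0, 0.0]
wrist_force: [-0.2, 0.3, 3.4]
grip_width: 0.0064
finger_force: 19.8
pos [ 0.5873 -0.2012  0.0326] tool d [ 0.0001 -0.0003 -0.0004] yaw 0.0858 zaxis [ 0.001 -0.    -1.   ] w 0.0064 F [-0.2  0.3  3.4] ff 19.8 t 22.2 q [-0.51  0.59  1.6   0.    0.95  0.98]
grip_width: 0.0064
finger_force: 19.6
expected uv [319.4 245.6] blob [317 248   6   4  19] u,v 319.3333333333333 249.0 width mm 13.893495031775615 axis x at y=TCP [ 0.5885 -0.2015  0.0315] TCP [ 0.588  -0.2015  0.0638] cloud z -0.0003 med [ 0.5878 -0.2077  0.0368]
pos [ 0.5873 -0.2011  0.0627] tool d [-0.0947 -0.224  -0.0375] yaw 0.0858 zaxis [ 0.001 -0.    -1.   ] w 0.007 F [ 0.2 -0.1 -0.7] ff 19.6 t 22.6 q [-0.51  0.55  1.57 -0.    1.01  0.98]
```

View pics/c8.png

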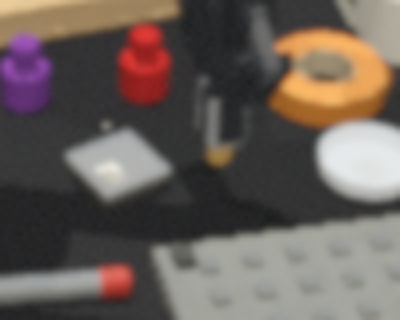

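The 20 g weight is held and lifted, its body at (218,155) in the crop. I carry it to the smallest pocket.

Converted, -0.03 m / 0.8 = -0.0375, -0.028 m / 0.8 = -0.035.

```bash
echo '[{"dz":-0.025,"finger_gap":0},{"dz":-0.0375,"finger_gap":0},{"dx":-0.0149,"dy":-0.035,"finger_gap":0},{"dx":-0.0149,"dy":-0.035,"finger_gap":0},{"dx":-0.0149,"dy":-0.035,"finger_gap":0},{"dx":-0.0149,"dy":-0.035,"finger_gap":0},{"dx":-0.0149,"dy":-0.035,"finger_gap":0},{"dx":-0.0149,"dy":-0.035,"finger_gap":0},{"dx":-0.0149,"dy":-0.035,"finger_gap":0},{"dx":-0.0149,"dy":-0.035,"finger_gap":0},{"finger_gap":0},{"finger_gap":0},{"finger_gap":0},{"finger_gap":0}]' | python3 -m pendant ; python3 off.py .014 .022; python3 go.py .4735 .014 .0466;python3 - <<'E'
import cv2,numpy as np
s=np.load("pics/last_side.npz")["color"][150:230,235:335,::-1]
cv2.imwrite("pics/c9.png",cv2.resize(s,(400,320),interpolation=cv2.INTER_CUBIC))
E
```

```text
time: 23.73
position: [0.4738, 0.0131, 0.1122]
eef_rot: [0.999, 0.043, 0.0, 0.0]
wrist_force: [0.5, -0.6, 0.3]
grip_width: 0.0065
finger_force: 19.7
expected uv [254.8 186.8] blob [253 188   5   4  18] u,v 255.0 189.5 width mm 13.116111008143044 axis x at y=TCP [0.4742 0.0131 0.082 ] TCP [0.4738 0.0131 0.1122] cloud z -0.0004 med [0.4732 0.0075 0.0847]
pos [0.4738 0.013  0.1122] tool d [-0.0002 -0.001   0.0656] yaw 0.0847 zaxis [ 0. -0. -1.] w 0.0064 F [ 0.4  0.1 -0.6] ff 19.7 t 23.8 q [-0.21  0.27  1.9  -0.    0.98  1.28]
```

View pics/c9.png

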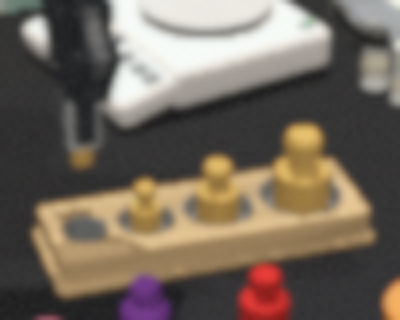

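Three weights are seated, and the 20 g is above its pocket at (83,230). I lower it.

Converted, 0.025 m / 0.8 = 0.0313, 0.01 m / 0.8 = 0.0125.

```bash
echo '[{"dy":-0.0013,"dz":0.0313,"finger_gap":0},{"dz":0.0313,"finger_gap":0},{"dz":0.0125,"finger_gap":0},{"dz":0.0025,"finger_gap":0},{"finger_gap":0},{"finger_gap":0}]' | python3 -m pendant|sed -n '2p;4p'
echo '[{"dz":0.0013,"finger_gap":0},{"finger_gap":0}]' | python3 -m pendant|sed -n '2p;4p'; echo '[{"dz":0.0013,"finger_gap":0},{"finger_gap":0}]' | python3 -m pendant|sed -n '2p;4p' ;echo '[{"dz":0.0013,"finger_gap":0},{"finger_gap":0}]' | python3 -m pendant|sed -n '2p;4p'
```

```text
position: [0.4738, 0.0143, 0.0507]
wrist_force: [0.4, -0.6, -0.1]
position: [0.4738, 0.0147, 0.0501]
wrist_force: [0.6, -0.1, -0.4]
position: [0.4733, 0.0149, 0.0487]
wrist_force: [0.4, 0.8, -2.0]
position: [0.473, 0.015, 0.0474]
wrist_force: [-0.0, 0.1, -1.0]
```

Converted, 0.0008 m / 0.8 = 0.001.

```bash
echo '[{"dz":0.001,"finger_gap":0},{"finger_gap":0}]' | python3 -m pendant|sed -n '2p;4p'; echo '[{"dz":0.001,"finger_gap":0},{"finger_gap":0}]' | python3 -m pendant|sed -n '2p;4p'
```

```text
position: [0.4731, 0.0151, 0.0466]
wrist_force: [-0.2, 1.5, 1.8]
position: [0.4735, 0.0151, 0.0464]
wrist_force: [-1.8, 1.7, 7.9]
```

Contact at 0.0465. Release, retreat and move aside, then look.

Converted, -0.04 m / 0.8 = -0.05, 0.035 m / 0.8 = 0.0438.

```bash
echo '[{"dz":-0.001,"finger_gap":0},{"finger_gap":0},{"finger_gap":0.015},{"finger_gap":0.028},{"finger_gap":0.028},{"finger_gap":0.028},{"dz":-0.0125,"finger_gap":0.028},{"dz":-0.0375,"finger_gap":0.028},{"dz":-0.05,"finger_gap":0.028},{"dz":-0.05,"finger_gap":0.028},{"dx":-0.0125,"dy":0.0438,"dz":-0.0125,"finger_gap":0.028},{"dx":-0.0125,"dy":0.0438,"finger_gap":0.028},{"dx":-0.0125,"dy":0.0438,"finger_gap":0.028},{"dx":-0.0125,"dy":0.0438,"finger_gap":0.028},{"dx":-0.0125,"dy":0.0438,"finger_gap":0.028},{"dy":0.05,"finger_gap":0.028},{"dy":0.05,"finger_gap":0.028},{"finger_gap":0.028},{"finger_gap":0.028}]' | python3 -m pendant|tail -5
python3 - <<'E'
from rig import env
import cv2,numpy as np
from h import *
S=env.read_camera("side");T=env.read_camera("top")
for c,n in((T,"top"),(S,"side")):
    P=cloud(c)
    for m,s,ce in brass(c):
        p=P[m&(c["z_map"]>0)]
        if len(p)>20 and .4<np.median(p[:,0])<.66 and abs(np.median(p[:,1]))<.08: print(n,s,np.median(p,0).round(3),p[:,2].max().round(4))
s=S["color"][150:230,235:335,::-1];t=T["color"][165:265,240:320,::-1]
cv2.imwrite("pics/c10.png",np.hstack([cv2.resize(t,(320,400),interpolation=cv2.INTER_CUBIC),cv2.resize(s,(480,400),interpolation=cv2.INTER_CUBIC)]))
E
```

```text
position: [0.4447, -0.2455, 0.1761]
eef_rot: [0.999, 0.041, -0.0, -0.0]
wrist_force: [0.0, -0.3, 0.8]
grip_width: 0.028
finger_force: 0.0
top [264 175  15  17 210] [0.621 0.022 0.052] 0.0838
top [263 200  13  13 124] [0.564 0.026 0.04 ] 0.0634
top [286 204   2  23  23] [ 0.551 -0.019 -0.   ] 0.011
top [267 222   8   9  61] [0.513 0.023 0.037] 0.0558
top [279 230  11  25  37] [ 0.47  -0.022  0.004] 0.0197
top [271 242   5   5  22] [0.469 0.015 0.033] 0.0408
side [303 181  15  22 258] [0.627 0.013 0.049] 0.0803
side [284 188  11  18 153] [0.569 0.018 0.039] 0.0603
```

View pics/c10.png

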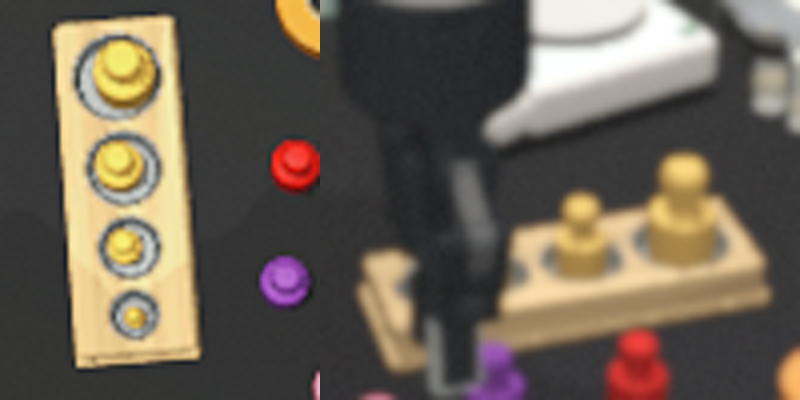

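The top crop shows all four weights upright in order in their pockets, at (122,70), (120,165), (127,245) and (134,316). Their heights match full seating and the robot is clear of them. I hand the job in.

```bash
python3 -c "
from rig import env
print(env.close_job())"
```

```text
the job is handed in; nothing more can be done
None
```

All four brass weights were set down upright in their own pockets in order of size, with the robot clear of them, and the job was handed in at about 28 s of the 112 s allowed; no verdict was returned.

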